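# Put the spice jars back in their caddy

## Robot

A 6-joint arm with a two-finger parallel gripper is mounted at the origin on the work surface. World frame = base frame: x ahead of the robot, y to its left, z up, the work surface at z = 0. Lengths are in m, angles in degrees, forces in N, time in s.
With the tool pointing down it reaches from about 0.325 to 0.85 m from the base axis. Payload 4.4 kg.
Tool frame: the origin (TCP) lies on the mounting face of the last link; the fingertips stand 199 mm ahead of it and the grasp point (between the pads) lies 180 mm ahead of it (manip.nose_length is the distance from the TCP to the fingertips, in m); z points along the fingers, x is the direction in which the jaws open and shut, and the axes are right-handed (so a half turn about z gives the same grasp; the last joint's range is limited). The gripper opens to 94 mm and grips with 3 to 60 N. Pads are 16 mm wide; open, the fingers measure 119 mm over their backs; the gripper's body (75 mm by 177 mm) begins 78 mm behind the grasp point.
Start: joints at [-81.79, 11.837, 88.321, -0, 79.842, -8.623], TCP at [0.167, -0.55, 0.405] pointing down, gripper open.
Joint ranges: [-156.59, 156.59], [-49.26, 127.26], [12.9, 141.05], [-63.56, 243.56], [4.71, 150.69], [-161.64, 161.64]. Speed limits (degrees/s): [159.86, 159.86, 180, 180, 180, 180].

## Interface

Orientations are given as a 3x3 rotation matrix whose columns are the frame's x, y, z axes.
In Python, from bench import manip gives the robot as it stands.
- The arm moves only by the tool send_rows, never from a script. Its argument "moves" is a list of rows, each a list of 6 numbers: the shift along the tool's x, y, z in mm, then the turn, a rotation vector about the tool's x, y, z in rad. A call has 1 to 20 rows; each row shifts and turns the commanded pose from where the row before left it, along the tool's axes as they then stand; what a row does not reach is not made up. A row lasts 1/12 s, in which the tool goes at most 41.7 mm and 7.16 degrees, less where a joint would pass 70% of its speed; a pose out of reach is approached as far as the arm can. A call with a gripper value outside its range is refused whole. "hand" is the gripper command: -1 is shut, 1 is fully open, values between are in proportion, set as the call begins (left out, the last holds). The fingers move at their own pace and stop on an object; "newtons" is the grip in N (left out, the last holds). Time passes only in rows, so rows that do not move let the fingers close. It gives the time, the measured TCP pose, the force and the opening at its end, in the units of the state.
- manip.sense(): the state, without advancing time (a new reading comes with each control period).
- manip.read_camera(name): name is "scene" or "top"; returns a dict with "image" (400x640x3 uint8, blue, green, red), "z_map" (400x640 float32, m along the optical axis (not along the pixel's ray), 0 where there is no reading), "K" (3x3 intrinsics, pixels), "view" (4x4, takes a point from world to camera coordinates). Camera axes: x right, y down, z forward; pixel columns grow to the right and rows downward; lengths in m; the calibration is good to about 2 mm. A picture is of the moment at which its call begins.
- manip.finish_job(): hands the job in, once; it reports no verdict.
The state is a dict: "time": time; "qpos": joint angles; "qvel": joint speeds; "joint_torque": joint torques, N m; "tcp_pos": TCP position; "tcp_rot": TCP orientation; "ft_force": force on the tool from outside, world axes, zero at the start; "ft_torque": the same for the moment, N m; "gripper_width": finger opening in m.
Only numpy, scipy, OpenCV 4.12 (cv2) and the standard library are available. Lean on these libraries where they do the work, as an engineer would, in place of code of your own. Each camera call takes 0.05 s, during which the arm holds its last target.

## Task

Put the three metal-lidded spice jars (red, yellow and green) back into the wooden caddy, each standing upright on the liner of its own colour; set the glass down gently, do not drop it. Leave the two cork-stoppered bead jars where they stand and the salt jar in its compartment.

Things in the scene. Friction and masses are not known exactly. Their poses are not given: they have to be found in the camera images.
- jar_red: Spice jar of paprika: glass cylinder 42 mm in diameter filled with red, with a silver metal lid of the same 42 mm diameter that bears a red disc on top; 88 mm tall in all, 0.16 kg nominal, loose. It stands upright at the start. Origin: centre of its underside; z up along its axis; its yaw means nothing.
- jar_yellow: Spice jar of turmeric: glass cylinder 42 mm in diameter filled with yellow, with a silver metal lid of the same 42 mm diameter that bears a yellow disc on top; 88 mm tall in all, 0.16 kg nominal, loose. It stands upright at the start. Origin: centre of its underside; z up along its axis; its yaw means nothing.
- jar_green: Spice jar of dried herbs: glass cylinder 42 mm in diameter filled with green, with a silver metal lid of the same 42 mm diameter that bears a green disc on top; 88 mm tall in all, 0.16 kg nominal, loose. It stands upright at the start. Origin: centre of its underside; z up along its axis; its yaw means nothing.
- cork_red: Look-alike jar of red craft beads: the same glass and size (42 mm diameter, 88 mm tall), but closed with a narrow 27 mm brown cork stopper, no metal lid, the red filling seen around the cork. Stays where it is. Loose. Origin: centre of its underside; z up.
- cork_yellow: Look-alike jar of yellow craft beads: the same glass and size (42 mm diameter, 88 mm tall), but closed with a narrow 27 mm brown cork stopper, no metal lid, the yellow filling seen around the cork. Stays where it is. Loose. Origin: centre of its underside; z up.
- salt: Salt jar, already in the caddy in the one compartment without coloured liner: same size as the spice jars (42 mm diameter, 88 mm tall), white filling, silver metal lid with a white disc. Stays there. Loose. Origin: centre of its underside, 6 mm above the worktop; z up.
- caddy: Dark wooden open-topped caddy, fixed: 76 mm (x) by 286 mm (y) by 40 mm tall, walls and floor 6 mm thick; three partitions 35 mm tall make four compartments in a row along y, about 64 mm square inside, centres at y = -105, -35, 35, 105 mm. Origin: centre of its underside, on the worktop; x across the row, y along it, z up.
- liner_red: Red square liner, 60 x 60 x 3 mm, fixed on the floor in the centre of one compartment of the caddy (which one varies). Origin: centre of its underside, 6 mm above the worktop, so its upper face, on which a jar stands, is 9 mm above the worktop; axes parallel to the caddy's.
- liner_yellow: Yellow square liner, 60 x 60 x 3 mm, fixed on the floor in the centre of one compartment of the caddy (which one varies). Origin: centre of its underside, 6 mm above the worktop, so its upper face, on which a jar stands, is 9 mm above the worktop; axes parallel to the caddy's.
- liner_green: Green square liner, 60 x 60 x 3 mm, fixed on the floor in the centre of one compartment of the caddy (which one varies). Origin: centre of its underside, 6 mm above the worktop, so its upper face, on which a jar stands, is 9 mm above the worktop; axes parallel to the caddy's.
There are look-alikes about, which are no part of the job. Leave any black look-alike of the cork_yellow alone. Leave any purple look-alike of the cork_red alone.

How it is judged (in metres and radians):
At the end, for the whole second after the job is handed in: Each spice jar stands on the liner of its colour: centres within 16 mm, underside on the liner (within 4 mm), upright within 0.1 rad, released and at rest. Cork jars upright (0.15 rad) within 30 mm of their start; the salt jar upright within 22 mm of its start (horizontal distance between jar_red and liner_red below 0.016 m and z of jar_red in the frame of liner_red between 0.0005 and 0.007 m and angle between each of jar_red, jar_yellow, jar_green's own z axis and vertical below 0.1 rad and linear speed of each of jar_red, jar_yellow, jar_green, cork_red, cork_yellow, salt below 0.02 m/s and angular speed of each of jar_red, jar_yellow, jar_green below 0.3 rad/s and horizontal distance between jar_yellow and liner_yellow below 0.016 m and z of jar_yellow in the frame of liner_yellow between 0.0005 and 0.007 m and horizontal distance between jar_green and liner_green below 0.016 m and z of jar_green in the frame of liner_green between 0.0005 and 0.007 m and distance of each of cork_red, cork_yellow from where it was at the start of the episode below 0.03 m and angle between each of cork_red, cork_yellow, salt's own z axis and vertical below 0.15 rad and distance of salt from where it was at the start of the episode below 0.022 m); the robot touches nothing.
It fails at once if a cork-stoppered jar is shifted by more than 30 mm or tipped (distance of any of cork_red, cork_yellow from where it was at the start of the episode above 0.03 m or angle between any of cork_red, cork_yellow's own z axis and vertical above 0.5 rad).
It fails at once if the salt jar is shifted by more than 22 mm or tipped (distance of salt from where it was at the start of the episode above 0.022 m or angle between salt's own z axis and vertical above 0.5 rad).
It fails at once if a spice jar is dropped: touched by nothing while its underside is more than 27 mm above the worktop (18 mm above a liner) ((contact force between jar_red and anything else below 0.005 N and height (world z) of jar_red above 0.027 m) or (contact force between jar_yellow and anything else below 0.005 N and height (world z) of jar_yellow above 0.027 m) or (contact force between jar_green and anything else below 0.005 N and height (world z) of jar_green above 0.027 m)).
It also fails if it takes over 86 s, if anything falls off the work surface, if the arm or the gripper's body presses on something with over 40 N, if the wrist force passes 120 N, or if a joint passes its speed limit or range.

## Working session

There is one attempt and no reset: what is moved stays moved. The work goes in short steps, Python scripts to look and compute and a tool call to move; the robot and the scene stay as the last step left them, time stands still between calls to the robot, and variables do not carry over. Pictures are saved under pics/ and viewed, and the job is handed in when it is done.

Besides the shell and the picture viewer there is one more tool, called as name(argument=value, ...), one argument or row to a line, values as JSON. send_rows: Moves the arm, as the interface text tells. Its arguments: {"type":"object","properties":{"moves":{"type":"array"},"hand":{"type":"number"},"newtons":{"type":"number"}},"required":["moves"]}

```bash
mkdir -p pics; ls; python3 - <<'E'
from bench import manip
import cv2,numpy as np
s=manip.sense();print(s['time'],s['tcp_pos'],np.round(s['tcp_rot'],3),s['gripper_width'])
for n in('scene','top'):
    c=manip.read_camera(n);cv2.imwrite(f'pics/{n}0.png',c['image']);np.savez(f'{n}0.npz',**c)
    print(n,c['K'],np.round(c['view'],3))
E
```

```text
pics
0.0 [ 0.16645265 -0.5500193   0.40349777] [[ 0.29  -0.957 -0.   ]
 [-0.957 -0.29   0.002]
 [-0.002 -0.    -1.   ]] 0.09423280575889918
scene [[439.63955919   0.         312.7695123 ]
 [  0.         439.63955919 190.29523897]
 [  0.           0.           1.        ]] [[-0.419  0.908  0.006  0.215]
 [ 0.55   0.259 -0.794 -0.23 ]
 [-0.722 -0.33  -0.608  1.387]
 [ 0.     0.     0.     1.   ]]
top [[519.68047629   0.         311.96897919]
 [  0.         519.68047629 195.58019437]
 [  0.           0.           1.        ]] [[-0.012 -1.     0.024 -0.006]
 [-0.998  0.01  -0.063  0.491]
 [ 0.063 -0.025 -0.998  1.105]
 [ 0.     0.     0.     1.   ]]
```

View pics/scene0.png

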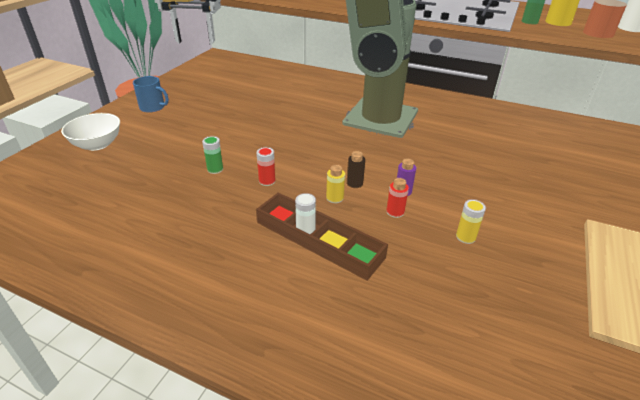

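View pics/top0.png

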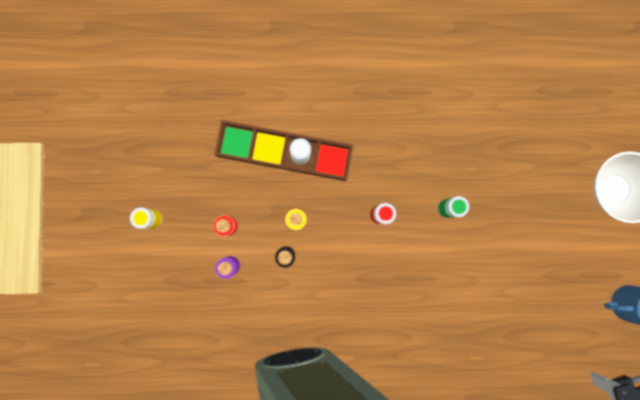

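```bash
cat > h.py <<'E'
import cv2,numpy as np
from bench import manip
def world(c,zmin=None):
    K,V=c['K'],c['view'];h,w=c['z_map'].shape
    u,v=np.meshgrid(np.arange(w),np.arange(h));z=c['z_map']
    P=np.stack([(u-K[0,2])/K[0,0]*z,(v-K[1,2])/K[1,1]*z,z],-1)
    return (P-V[:3,3])@V[:3,:3]
def ray(c,u,v,zp):
    K,V=c['K'],c['view'];d=np.linalg.inv(K)@[u,v,1];R=V[:3,:3]
    o=-R.T@V[:3,3];d=R.T@d
    return o+d*(zp-o[2])/d[2]
E
python3 - <<'E'
from h import *
c=dict(np.load('top0.npz'));W=world(c)
seeds=dict(green=(458,207),red=(384,213),yellow=(142,218),corkr=(225,225),corky=(296,219),purp=(228,267),black=(285,257),salt=(300,151))
for n,(u,v) in seeds.items():
    m=np.zeros(c['z_map'].shape,bool);m[v-20:v+21,u-20:u+21]=1
    zt=W[v,u,2]
    m&=(W[...,2]>.078 if n!='salt' else W[...,2]>.08)&(c['z_map']>0)
    pts=np.argwhere(m)[:,::-1].astype(np.float32)
    p=W[m]; (cx,cy),r=cv2.minEnclosingCircle(pts)
    print(n,'z',np.round(zt,3),'mean',np.round(p.mean(0),4),'circ',np.round(ray(c,cx,cy,.094 if n=='salt' else .088),4),round(r,1),len(p))
hsv=cv2.cvtColor(c['image'],cv2.COLOR_BGR2HSV)
for n,(u,v),(lo,hi) in (('lg',(237,142),(50,85)),('ly',(269,149),(22,35)),('lr',(333,160),(0,6))):
    m=cv2.inRange(hsv,(lo,150,100),(hi,255,255));_,L=cv2.connectedComponents(m)
    q=np.argwhere(L==L[v,u])[:,::-1].astype(np.float32);b=cv2.minAreaRect(q)
    print(n,np.round(ray(c,*b[0],.009),4),'mean',np.round(ray(c,*q.mean(0),.009),4),b)
m=(hsv[...,2]<120)&(W[...,2]>.03)&(W[...,2]<.045); m[:100]=0;m[200:]=0;m[:,:200]=0;m[:,370:]=0
b=cv2.minAreaRect(np.argwhere(m)[:,::-1].astype(np.float32));bp=cv2.boxPoints(b)
print('caddy',np.round(ray(c,*b[0],.04),4),[np.round(ray(c,*x,.04),4) for x in bp])
i=c['image'][110:285,120:490];cv2.imwrite('pics/crop.png',cv2.resize(i,None,fx=2.15,fy=2.15,interpolation=cv2.INTER_CUBIC))
E
```

```text
green z 0.089 mean [ 0.461  -0.3036  0.0876] circ [ 0.4608 -0.3032  0.088 ] 10.6 345
red z 0.089 mean [ 0.4491 -0.1553  0.0876] circ [ 0.4488 -0.1554  0.088 ] 10.6 347
yellow z 0.087 mean [0.4456 0.3337 0.0871] circ [0.4457 0.3332 0.088 ] 11.1 361
corkr z 0.091 mean [0.4287 0.1716 0.0871] circ [0.4296 0.1718 0.088 ] 7.2 145
corky z 0.085 mean [0.4396 0.0252 0.0874] circ [0.4369 0.0229 0.088 ] 8.3 137
purp z 0.086 mean [0.3433 0.1674 0.0868] circ [0.3423 0.1667 0.088 ] 7.3 146
black z 0.086 mean [0.3632 0.0481 0.0869] circ [0.3626 0.0509 0.088 ] 7.9 141
salt z 0.097 mean [0.5805 0.0147 0.0933] circ [0.5802 0.0147 0.094 ] 10.5 339
lg [0.6099 0.1515 0.009 ] mean [0.6098 0.1515 0.009 ] ((236.4423065185547, 141.7884521484375), (25.49509620666504, 25.29897689819336), 11.309932708740234)
ly [0.596  0.0824 0.009 ] mean [0.596  0.0824 0.009 ] ((268.3113098144531, 147.83963012695312), (29.0561580657959, 28.441864013671875), 10.61965560913086)
lr [ 0.5686 -0.0553  0.009 ] mean [ 0.5687 -0.0553  0.009 ] ((331.6603698730469, 159.81130981445312), (29.731884002685547, 28.99472999572754), 10.619654655456543)
caddy [0.5855 0.0485 0.04  ] [array([0.5765, 0.1916, 0.04  ]), array([0.6489, 0.178 , 0.04  ]), array([ 0.5946, -0.0956,  0.04  ]), array([ 0.5222, -0.0808,  0.04  ])]
```

View pics/crop.png

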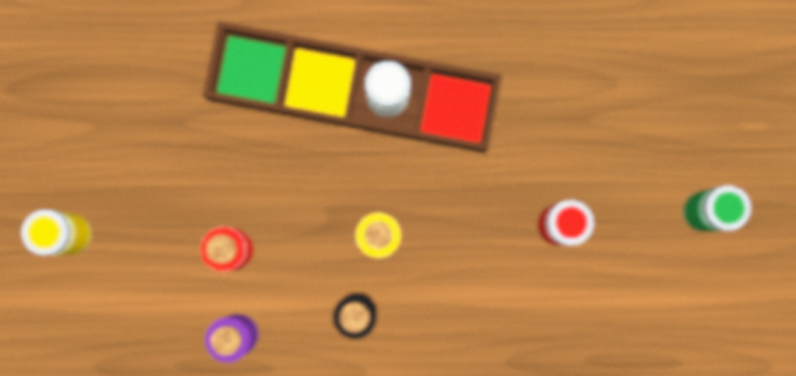

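Top view: metal lids are red (384,213), yellow (142,218) and green (458,207). Each shows a silver ring with a coloured disc, so these are the targets. The cork jars stay: red (225,225), yellow (296,219), purple (228,267) and black (285,257). Salt is at (300,151), and the liners are green (237,142), yellow (269,149) and red (333,160). The crop confirms all this.

I'll turn the jaws across the caddy first (yaw -11.3°).

```bash
cat >> h.py <<'E'
from scipy.spatial.transform import Rotation as Ro
YAW=-11.3
a=np.radians(YAW);RT=np.array([[np.cos(a),np.sin(a),0],[np.sin(a),-np.cos(a),0],[0,0,-1]])
def go(*gs):
    s=manip.sense();print('t',round(s['time'],2),'tcp',np.round(s['tcp_pos'],4),'rot',np.round(Ro.from_matrix(s['tcp_rot'].T@RT if isinstance(s['tcp_rot'],np.ndarray) else np.array(s['tcp_rot']).T@RT).as_rotvec(),4),'w',s['gripper_width'],'F',np.round(s['ft_force'],2),'q',np.round(s['qpos'],0))
    p=np.array(s['tcp_pos'])
    for g in gs: print(g,'tool mm',np.round(RT.T@(np.array(g)-p)*1000,1));p=np.array(g)
E
python3 -c "
from h import *
go((.461,-.3035,.36),(.461,-.3035,.252))"
```

```text
t 0.1 tcp [ 0.1665 -0.55    0.4036] rot [-0.0014  0.0017 -1.0798] w 0.09379967605279227 F [-0.66 -1.25  0.44] q [-82.  12.  88.  -0.  80.  -9.]
(0.461, -0.3035, 0.36) tool mm [ 240.5 -299.5   43.6]
(0.461, -0.3035, 0.252) tool mm [  0.   0. 108.]
```

send_rows(
  moves=[
    [0,0,0,0,0,-0.12],
    [0,0,0,0,0,-0.12],
    [0,0,0,0,0,-0.12],
    [0,0,0,0,0,-0.12],
    [0,0,0,0,0,-0.12],
    [0,0,0,0,0,-0.12],
    [0,0,0,0,0,-0.12],
    [0,0,0,0,0,-0.12],
    [0,0,0,0,0,-0.12],
    [0,0,0,0,0,0],
  ],
  hand=1,
  newtons=20,
)

```text
time: 0.93
tcp_pos: [0.1665, -0.5502, 0.404]
tcp_rot: [[0.981, -0.194, -0.0], [-0.194, -0.981, 0.001], [-0.0, -0.001, -1.0]]
ft_force: [0.2, 0.7, -0.4]
gripper_width: 0.0943
```

```bash
python3 -c "
from h import *
go((.461,-.3035,.36),(.461,-.3035,.252))"
```

```text
t 0.93 tcp [ 0.1665 -0.5502  0.404 ] rot [-0.0012  0.0005  0.0021] w 0.0942613434887906 F [ 0.22  0.67 -0.44] q [-82.  12.  88.  -0.  80. -71.]
(0.461, -0.3035, 0.36) tool mm [ 240.5 -299.6   44. ]
(0.461, -0.3035, 0.252) tool mm [  0.   0. 108.]
```

send_rows(
  moves=[
    [8,-10,1,0,0,0],
    [15,-19,3,0,0,0],
    [15,-19,3,0,0,0],
    [15,-19,3,0,0,0],
    [15,-19,3,0,0,0],
    [15,-19,3,0,0,0],
    [15,-19,3,0,0,0],
    [15,-19,3,0,0,0],
    [15,-19,3,0,0,0],
    [15,-19,3,0,0,0],
    [15,-19,3,0,0,0],
    [15,-19,3,0,0,0],
    [15,-19,3,0,0,0],
    [15,-19,3,0,0,0],
    [15,-19,3,0,0,0],
    [15,-18,1,0,0,0],
    [7.5,-6,0,0,0,0],
    [0,0,0,0,0,0],
    [0,0,0,0,0,0],
  ],
)

```text
time: 2.52
tcp_pos: [0.4611, -0.303, 0.3606]
tcp_rot: [[0.981, -0.196, -0.001], [-0.196, -0.981, -0.0], [-0.001, 0.0, -1.0]]
ft_force: [0.7, -0.2, -0.1]
gripper_width: 0.0938
```

```bash
python3 -c "
from h import *
go((.461,-.3035,.36),(.461,-.3035,.252))"
```

```text
t 2.52 tcp [ 0.4611 -0.303   0.3606] rot [0.0004 0.0006 0.0004] w 0.09383353425150279 F [ 0.66 -0.18 -0.05] q [-42.  11.  94.  -0.  74. -31.]
(0.461, -0.3035, 0.36) tool mm [-0.   0.5  0.6]
(0.461, -0.3035, 0.252) tool mm [  0.   0. 108.]
```

send_rows(
  moves=[
    [0,0,8,0,0,0],
    [0,0,15,0,0,0],
    [0,0,15,0,0,0],
    [0,0,15,0,0,0],
    [0,0,15,0,0,0],
    [0,0,15,0,0,0],
    [0,0,12,0,0,0],
    [0,0,8,0,0,0],
    [0,0,5,0,0,0],
    [0,0,0,0,0,0],
    [0,0,0,0,0,0],
  ],
)

```text
time: 3.43
tcp_pos: [0.4611, -0.3036, 0.2528]
tcp_rot: [[0.981, -0.196, 0.0], [-0.196, -0.981, -0.0], [0.0, 0.0, -1.0]]
ft_force: [-0.0, 0.8, 0.2]
gripper_width: 0.0939
```

send_rows(
  moves=[
    [0,0,0,0,0,0],
    [0,0,0,0,0,0],
    [0,0,0,0,0,0],
    [0,0,0,0,0,0],
    [0,0,0,0,0,0],
    [0,0,0,0,0,0],
    [0,0,0,0,0,0],
    [0,0,0,0,0,0],
    [0,0,0,0,0,0],
    [0,0,0,0,0,0],
  ],
  hand=-1,
  newtons=20,
)

```text
time: 4.27
tcp_pos: [0.4611, -0.3032, 0.2526]
tcp_rot: [[0.981, -0.196, 0.0], [-0.196, -0.981, -0.0], [0.0, -0.0, -1.0]]
ft_force: [0.2, -0.0, -0.6]
gripper_width: 0.0414
```

```bash
python3 -c "
from h import *
go((.461,-.3035,.385),(.6098,.1515,.385),(.6098,.1515,.265))
c=manip.read_camera('scene');cv2.imwrite('pics/s1.png',c['image'])"
```

```text
t 4.27 tcp [ 0.4611 -0.3032  0.2526] rot [-0.     -0.0001  0.0002] w 0.041401880108596 F [ 0.16 -0.04 -0.64] q [-42.  19.  99.   0.  62. -31.]
(0.461, -0.3035, 0.385) tool mm [-1.000e-01  3.000e-01 -1.324e+02]
(0.6098, 0.1515, 0.385) tool mm [  56.8 -475.3    0. ]
(0.6098, 0.1515, 0.265) tool mm [  0.   0. 120.]
```

View pics/s1.png

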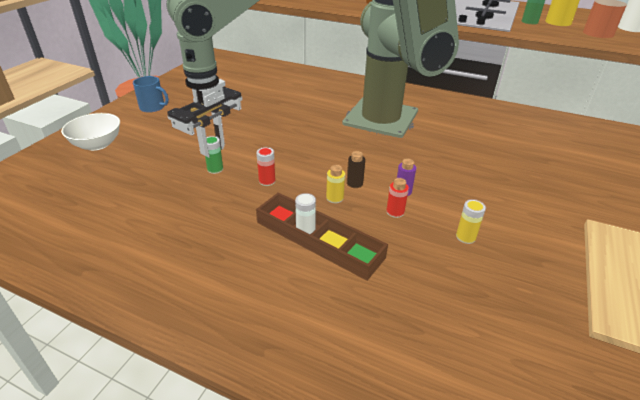

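The fingers hold the green jar at (212,145), opening 41 mm. I'll lift it and carry it high over the salt.

send_rows(
  moves=[
    [0,0,-4,0,0,0],
    [0,0,-8,0,0,0],
    [0,0,-15,0,0,0],
    [0,0,-15,0,0,0],
    [0,0,-15,0,0,0],
    [0,0,-15,0,0,0],
    [0,0,-15,0,0,0],
    [0,0,-15,0,0,0],
    [0,0,-15,0,0,0],
    [0,0,-10,0,0,0],
    [0,0,-5.5,0,0,0],
    [0,0,0,0,0,0],
  ],
)

```text
time: 5.32
tcp_pos: [0.4613, -0.3035, 0.3868]
tcp_rot: [[0.981, -0.196, 0.002], [-0.196, -0.981, -0.002], [0.002, 0.002, -1.0]]
ft_force: [-0.5, -0.5, -1.7]
gripper_width: 0.0419
```

send_rows(
  moves=[
    [1,-8,0,0,0,0],
    [2,-16,0,0,0,0],
    [3,-25,0,0,0,0],
    [3,-25,0,0,0,0],
    [3,-25,0,0,0,0],
    [3,-25,0,0,0,0],
    [3,-25,0,0,0,0],
    [3,-25,0,0,0,0],
    [3,-25,0,0,0,0],
    [3,-25,0,0,0,0],
    [3,-25,0,0,0,0],
    [3,-25,0,0,0,0],
    [3,-25,0,0,0,0],
    [3,-25,0,0,0,0],
    [3,-25,0,0,0,0],
    [3,-25,0,0,0,0],
    [3,-25,0,0,0,0],
    [3,-25,0,0,0,0],
    [3,-25,0,0,0,0],
    [2,-15,0,0,0,0],
  ],
)

```text
time: 6.98
tcp_pos: [0.6065, 0.1436, 0.3833]
tcp_rot: [[0.981, -0.194, -0.003], [-0.194, -0.981, 0.001], [-0.003, -0.0, -1.0]]
ft_force: [0.3, -1.3, -1.6]
gripper_width: 0.0416
```

send_rows(
  moves=[
    [1,-8,0,0,0,0],
    [0,-3,0,0,0,0],
    [0,0,0,0,0,0],
    [0,0,0,0,0,0],
  ],
)

```text
time: 7.32
tcp_pos: [0.6097, 0.1506, 0.3848]
tcp_rot: [[0.981, -0.196, -0.001], [-0.196, -0.981, -0.001], [-0.001, 0.001, -1.0]]
ft_force: [-0.2, -0.2, -1.9]
gripper_width: 0.0417
```

```bash
python3 -c "
from h import *
go((.6098,.1515,.385),(.6098,.1515,.265))
for n in ('scene','top'):
  c=manip.read_camera(n);cv2.imwrite('pics/%s2.png'%n,c['image'])"
```

```text
t 7.32 tcp [0.6097 0.1506 0.3848] rot [ 0.0009  0.0008 -0.0005] w 0.0416952489788746 F [-0.22 -0.2  -1.92] q [ 6. 19. 82. -0. 79. 17.]
(0.6098, 0.1515, 0.385) tool mm [-0.1 -0.9 -0.2]
(0.6098, 0.1515, 0.265) tool mm [  0.   0. 120.]
```

View pics/scene2.png

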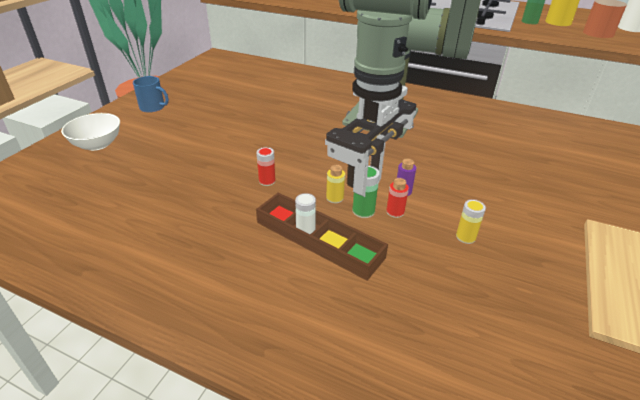

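The green jar at (366,195) hangs upright over the green liner. Lowering it, slowly at the end.

send_rows(
  moves=[
    [0,-1,8,0,0,0],
    [0,0,15,0,0,0],
    [0,0,15,0,0,0],
    [0,0,15,0,0,0],
    [0,0,15,0,0,0],
    [0,0,15,0,0,0],
    [0,0,12,0,0,0],
    [0,0,9,0,0,0],
    [0,0,6,0,0,0],
    [0,0,4,0,0,0],
    [0,0,2,0,0,0],
    [0,0,2,0,0,0],
    [0,0,1,0,0,0],
    [0,0,1,0,0,0],
    [0,0,1,0,0,0],
    [0,0,1,0,0,0],
    [0,0,0.5,0,0,0],
    [0,0,0.5,0,0,0],
    [0,0,0,0,0,0],
    [0,0,0,0,0,0],
  ],
)

```text
time: 9.08
tcp_pos: [0.6101, 0.1524, 0.2622]
tcp_rot: [[0.981, -0.196, 0.0], [-0.196, -0.981, -0.0], [0.0, 0.0, -1.0]]
ft_force: [0.0, -0.4, -2.4]
gripper_width: 0.0419
```

send_rows(
  moves=[
    [0,0,0.5,0,0,0],
    [0,0,0.5,0,0,0],
    [0,0,0.5,0,0,0],
    [0,0,0,0,0,0],
    [0,0,0,0,0,0],
  ],
)

```text
time: 9.5
tcp_pos: [0.6103, 0.1524, 0.2616]
tcp_rot: [[0.981, -0.196, 0.001], [-0.196, -0.981, 0.0], [0.0, -0.0, -1.0]]
ft_force: [-1.8, 0.2, 5.7]
gripper_width: 0.0419
```

```bash
python3 -c "
from h import *
go()"
```

```text
t 9.5 tcp [0.6103 0.1524 0.2616] rot [-0.0002 -0.0005  0.0002] w 0.04187653754935578 F [-1.78  0.17  5.71] q [ 6. 26. 87.  0. 66. 17.]
```

Touched down (wrist force went from -2 N to +5.7 N). Release and rise, then measure.

send_rows(
  moves=[
    [0,0,0,0,0,0],
    [0,0,0,0,0,0],
    [0,0,0,0,0,0],
    [0,0,0,0,0,0],
    [0,0,0,0,0,0],
    [0,0,0,0,0,0],
    [0,0,0,0,0,0],
    [0,0,0,0,0,0],
  ],
  hand=1,
)

```text
time: 10.17
tcp_pos: [0.6101, 0.1524, 0.2606]
tcp_rot: [[0.981, -0.196, 0.0], [-0.196, -0.981, 0.0], [0.0, -0.0, -1.0]]
ft_force: [0.0, -0.3, -0.5]
gripper_width: 0.0911
```

send_rows(
  moves=[
    [0,0,-5,0,0,0],
    [0,0,-10,0,0,0],
    [0,0,-15,0,0,0],
    [0,0,-15,0,0,0],
    [0,0,-15,0,0,0],
    [0,0,-15,0,0,0],
    [0,0,-15,0,0,0],
    [0,0,-10,0,0,0],
    [0,0,0,0,0,0],
  ],
)

```text
time: 10.92
tcp_pos: [0.6111, 0.1525, 0.3648]
tcp_rot: [[0.981, -0.196, 0.007], [-0.196, -0.981, 0.001], [0.007, -0.002, -1.0]]
ft_force: [0.4, 0.1, -0.3]
gripper_width: 0.0939
```

```bash
python3 -c "
from h import *
go((.449,-.1553,.36),(.449,-.1553,.252))
c=manip.read_camera('scene');cv2.imwrite('pics/s3.png',c['image'])"
```

```text
t 10.92 tcp [0.6111 0.1525 0.3648] rot [-0.0021 -0.0065  0.0003] w 0.09393189007604623 F [ 0.36  0.06 -0.33] q [ 6. 20. 83.  0. 77. 17.]
(0.449, -0.1553, 0.36) tool mm [-98.6 333.6   4.8]
(0.449, -0.1553, 0.252) tool mm [  0.   0. 108.]
```

View pics/s3.png

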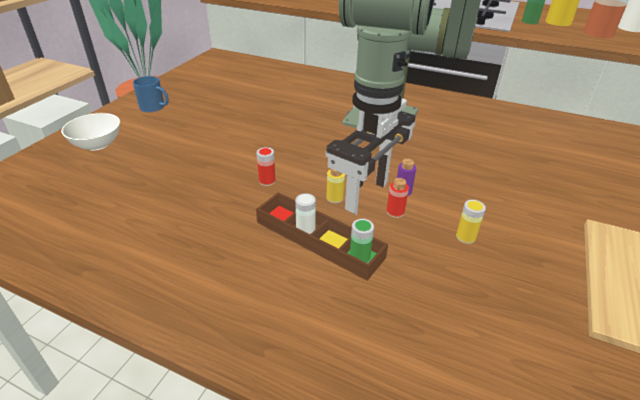

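Green stands upright in its compartment at (362,240). Now the red jar.

send_rows(
  moves=[
    [-3,10,0,0,0,0],
    [-6,20,0,0,0,0],
    [-8,27,0,0,0,0],
    [-8,27,0,0,0,0],
    [-8,27,0,0,0,0],
    [-8,27,0,0,0,0],
    [-8,27,0,0,0,0],
    [-8,27,0,0,0,0],
    [-8,27,0,0,0,0],
    [-8,27,0,0,0,0],
    [-8,27,0,0,0,0],
    [-8,27,0,0,0,0],
    [-6,20,0,0,0,0],
    [-3,13,0,0,0,0],
    [0,0,0,0,0,0],
    [0,0,0,0,0,0],
    [0,0,0,0,0,0],
  ],
)

```text
time: 12.38
tcp_pos: [0.4486, -0.1545, 0.3599]
tcp_rot: [[0.981, -0.196, -0.001], [-0.196, -0.981, 0.001], [-0.001, -0.001, -1.0]]
ft_force: [0.1, 0.2, 0.1]
gripper_width: 0.094
```

```bash
python3 -c "
from h import *
go((.449,-.1553,.36),(.449,-.1553,.252))"
```

```text
t 12.38 tcp [ 0.4486 -0.1545  0.3599] rot [-0.0009  0.0014  0.0002] w 0.09403356810281477 F [0.13 0.17 0.08] q [-29.   2. 105.   0.  73. -18.]
(0.449, -0.1553, 0.36) tool mm [ 0.6  0.7 -0.1]
(0.449, -0.1553, 0.252) tool mm [  0.   0. 108.]
```

send_rows(
  moves=[
    [0.5,0.7,8,0,0,0],
    [0,0,15,0,0,0],
    [0,0,15,0,0,0],
    [0,0,15,0,0,0],
    [0,0,15,0,0,0],
    [0,0,15,0,0,0],
    [0,0,12,0,0,0],
    [0,0,8,0,0,0],
    [0,0,5,0,0,0],
    [0,0,0,0,0,0],
    [0,0,0,0,0,0],
  ],
)

```text
time: 13.3
tcp_pos: [0.4494, -0.1555, 0.2526]
tcp_rot: [[0.981, -0.195, -0.0], [-0.195, -0.981, 0.0], [-0.0, -0.0, -1.0]]
ft_force: [0.5, -0.1, 0.4]
gripper_width: 0.0941
```

send_rows(
  moves=[
    [0,0,0,0,0,0],
    [0,0,0,0,0,0],
    [0,0,0,0,0,0],
    [0,0,0,0,0,0],
    [0,0,0,0,0,0],
    [0,0,0,0,0,0],
    [0,0,0,0,0,0],
    [0,0,0,0,0,0],
    [0,0,0,0,0,0],
    [0,0,0,0,0,0],
  ],
  hand=-1,
)

```text
time: 14.13
tcp_pos: [0.4492, -0.1558, 0.2527]
tcp_rot: [[0.981, -0.196, 0.0], [-0.196, -0.981, -0.0], [0.0, 0.0, -1.0]]
ft_force: [0.9, 0.2, -0.1]
gripper_width: 0.0415
```

```bash
python3 -c "
from h import *
go((.449,-.1553,.385),(.5687,-.0553,.385),(.5687,-.0553,.265))"
```

```text
t 14.13 tcp [ 0.4492 -0.1558  0.2527] rot [ 0.     -0.      0.0002] w 0.041478397134076916 F [ 0.91  0.17 -0.12] q [-30.  11. 110.   0.  60. -18.]
(0.449, -0.1553, 0.385) tool mm [  -0.3   -0.4 -132.3]
(0.5687, -0.0553, 0.385) tool mm [  97.8 -121.5    0. ]
(0.5687, -0.0553, 0.265) tool mm [  0.   0. 120.]
```

send_rows(
  moves=[
    [0,0,-4,0,0,0],
    [0,0,-8,0,0,0],
    [0,0,-15,0,0,0],
    [0,0,-15,0,0,0],
    [0,0,-15,0,0,0],
    [0,0,-15,0,0,0],
    [0,0,-15,0,0,0],
    [0,0,-13,0,0,0],
    [0,0,-8,0,0,0],
    [0,0,-4,0,0,0],
    [0,0,0,0,0,0],
  ],
)

```text
time: 15.05
tcp_pos: [0.4494, -0.1559, 0.3657]
tcp_rot: [[0.981, -0.196, 0.002], [-0.196, -0.981, -0.001], [0.002, 0.001, -1.0]]
ft_force: [0.2, 0.1, -2.2]
gripper_width: 0.0415
```

send_rows(
  moves=[
    [4,-5,0,0,0,0],
    [8,-10,0,0,0,0],
    [13,-16,0,0,0,0],
    [16,-20,0,0,0,0],
    [16,-20,0,0,0,0],
    [16,-20,0,0,0,0],
    [12,-15,0,0,0,0],
    [8,-10,0,0,0,0],
    [4.5,-6,0,0,0,0],
    [0,0,0,0,0,0],
    [0,0,0,0,0,0],
    [0,0,0,0,0,0],
  ],
)

```text
time: 16.05
tcp_pos: [0.5681, -0.0557, 0.3643]
tcp_rot: [[0.981, -0.196, -0.001], [-0.196, -0.981, -0.0], [-0.001, 0.0, -1.0]]
ft_force: [0.4, -0.1, -1.6]
gripper_width: 0.0418
```

```bash
python3 -c "
from h import *
go((.5687,-.0553,.365),(.5687,-.0553,.2617))
c=manip.read_camera('scene');cv2.imwrite('pics/s4.png',c['image'])"
```

```text
t 16.05 tcp [ 0.5681 -0.0557  0.3643] rot [ 0.0004  0.0012 -0.0005] w 0.041776075399514896 F [ 0.41 -0.12 -1.59] q [-14.  13.  91.  -0.  75.  -3.]
(0.5687, -0.0553, 0.365) tool mm [ 0.5 -0.5 -0.7]
(0.5687, -0.0553, 0.2617) tool mm [  0.    0.  103.3]
```

View pics/s4.png

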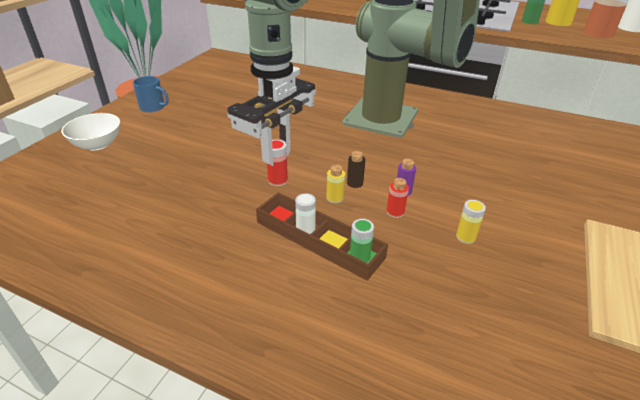

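The red jar at (277,165) is held upright over the red liner. Lowering it.

send_rows(
  moves=[
    [0.5,-0.5,8,0,0,0],
    [0,0,15,0,0,0],
    [0,0,15,0,0,0],
    [0,0,15,0,0,0],
    [0,0,15,0,0,0],
    [0,0,12,0,0,0],
    [0,0,8,0,0,0],
    [0,0,5,0,0,0],
    [0,0,3,0,0,0],
    [0,0,2,0,0,0],
    [0,0,1,0,0,0],
    [0,0,1,0,0,0],
    [0,0,1,0,0,0],
    [0,0,1,0,0,0],
    [0,0,0.5,0,0,0],
    [0,0,0.5,0,0,0],
    [0,0,0.5,0,0,0],
    [0,0,0,0,0,0],
    [0,0,0,0,0,0],
  ],
)

```text
time: 17.68
tcp_pos: [0.5694, -0.0548, 0.2617]
tcp_rot: [[0.981, -0.196, 0.0], [-0.196, -0.981, -0.0], [0.0, 0.0, -1.0]]
ft_force: [-1.4, -0.0, 3.4]
gripper_width: 0.0415
```

Contact (-1.6 → +3.4 N). Release and rise.

send_rows(
  moves=[
    [0,0,0,0,0,0],
    [0,0,0,0,0,0],
    [0,0,0,0,0,0],
    [0,0,0,0,0,0],
    [0,0,0,0,0,0],
    [0,0,0,0,0,0],
    [0,0,0,0,0,0],
    [0,0,0,0,0,0],
  ],
  hand=1,
)

```text
time: 18.35
tcp_pos: [0.5693, -0.0548, 0.2611]
tcp_rot: [[0.981, -0.196, -0.0], [-0.196, -0.981, 0.0], [-0.0, -0.0, -1.0]]
ft_force: [1.1, 0.7, 0.5]
gripper_width: 0.0915
```

send_rows(
  moves=[
    [0,0,-5,0,0,0],
    [0,0,-10,0,0,0],
    [0,0,-15,0,0,0],
    [0,0,-15,0,0,0],
    [0,0,-15,0,0,0],
    [0,0,-15,0,0,0],
    [0,0,-15,0,0,0],
    [0,0,-10,0,0,0],
    [0,0,0,0,0,0],
    [0,0,0,0,0,0],
  ],
)

```text
time: 19.18
tcp_pos: [0.5694, -0.0548, 0.3621]
tcp_rot: [[0.981, -0.196, 0.002], [-0.196, -0.981, -0.0], [0.002, 0.0, -1.0]]
ft_force: [-0.7, 0.2, -1.0]
gripper_width: 0.0937
```

```bash
python3 -c "
from h import *
go((.4457,.3335,.36),(.4457,.3335,.252))
c=manip.read_camera('scene');cv2.imwrite('pics/s5.png',c['image'])"
```

```text
t 19.18 tcp [ 0.5694 -0.0548  0.3621] rot [ 0.0001 -0.002   0.0003] w 0.09369040528645708 F [-0.75  0.18 -0.96] q [-14.  14.  91.  -0.  75.  -3.]
(0.4457, 0.3335, 0.36) tool mm [-197.4 -356.6    2.1]
(0.4457, 0.3335, 0.252) tool mm [  0.   0. 108.]
```

View pics/s5.png

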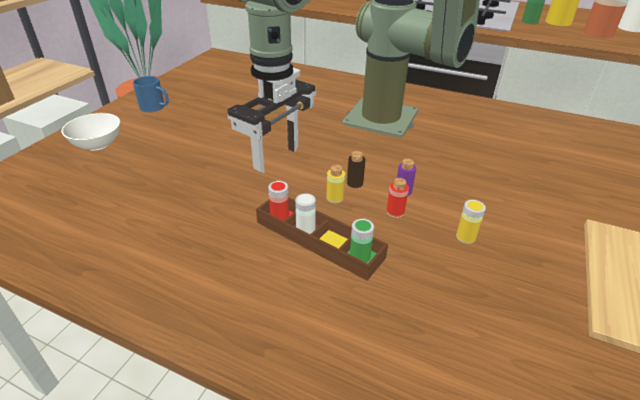

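Red stands upright at (278,200). On to yellow, passing above everything with the fingertips at 0.16 m.

send_rows(
  moves=[
    [-5,-9,0,0,0,0],
    [-10,-18,0,0,0,0],
    [-14,-25,0,0,0,0],
    [-14,-25,0,0,0,0],
    [-14,-25,0,0,0,0],
    [-14,-25,0,0,0,0],
    [-14,-25,0,0,0,0],
    [-14,-25,0,0,0,0],
    [-14,-25,0,0,0,0],
    [-14,-25,0,0,0,0],
    [-14,-25,0,0,0,0],
    [-14,-25,0,0,0,0],
    [-14,-25,0,0,0,0],
    [-14,-25,0,0,0,0],
    [-10,-18,0,0,0,0],
    [-4.5,-11.5,0,0,0,0],
    [0,0,0,0,0,0],
    [0,0,0,0,0,0],
    [0,0,0,0,0,0],
  ],
)

```text
time: 20.82
tcp_pos: [0.4455, 0.3327, 0.3606]
tcp_rot: [[0.981, -0.196, -0.001], [-0.196, -0.981, -0.001], [-0.001, 0.001, -1.0]]
ft_force: [-0.0, -0.1, 0.4]
gripper_width: 0.0939
```

```bash
python3 -c "
from h import *
go((.4457,.3335,.36),(.4457,.3335,.252))"
```

```text
t 20.82 tcp [0.4455 0.3327 0.3606] rot [ 0.0013  0.0006 -0.0004] w 0.09389684646169215 F [-0.02 -0.14  0.36] q [28. 12. 94. -0. 75. 39.]
(0.4457, 0.3335, 0.36) tool mm [ 0.  -0.8  0.6]
(0.4457, 0.3335, 0.252) tool mm [  0.   0. 108.]
```

send_rows(
  moves=[
    [0,-0.5,8,0,0,0],
    [0,0,15,0,0,0],
    [0,0,15,0,0,0],
    [0,0,15,0,0,0],
    [0,0,15,0,0,0],
    [0,0,15,0,0,0],
    [0,0,12,0,0,0],
    [0,0,8,0,0,0],
    [0,0,5,0,0,0],
    [0,0,0,0,0,0],
    [0,0,0,0,0,0],
  ],
)

```text
time: 21.73
tcp_pos: [0.4457, 0.3339, 0.2533]
tcp_rot: [[0.981, -0.196, 0.0], [-0.196, -0.981, 0.0], [0.0, -0.0, -1.0]]
ft_force: [0.7, 0.5, 0.0]
gripper_width: 0.0939
```

send_rows(
  moves=[
    [0,0,0,0,0,0],
    [0,0,0,0,0,0],
    [0,0,0,0,0,0],
    [0,0,0,0,0,0],
    [0,0,0,0,0,0],
    [0,0,0,0,0,0],
    [0,0,0,0,0,0],
    [0,0,0,0,0,0],
    [0,0,0,0,0,0],
    [0,0,0,0,0,0],
  ],
  hand=-1,
)

```text
time: 22.57
tcp_pos: [0.4454, 0.3339, 0.2531]
tcp_rot: [[0.981, -0.196, -0.0], [-0.196, -0.981, -0.0], [-0.0, 0.0, -1.0]]
ft_force: [-0.6, 0.5, 0.5]
gripper_width: 0.0421
```

```bash
python3 -c "
from h import *
go((.4457,.3335,.385),(.596,.0824,.385))"
```

```text
t 22.57 tcp [0.4454 0.3339 0.2531] rot [0.0001 0.0003 0.0002] w 0.04211592212929354 F [-0.57  0.45  0.52] q [28. 19. 98.  0. 62. 39.]
(0.4457, 0.3335, 0.385) tool mm [   0.4    0.4 -131.9]
(0.596, 0.0824, 0.385) tool mm [196.6 216.8   0. ]
```

send_rows(
  moves=[
    [0,0,-4,0,0,0],
    [0,0,-8,0,0,0],
    [0,0,-15,0,0,0],
    [0,0,-15,0,0,0],
    [0,0,-15,0,0,0],
    [0,0,-15,0,0,0],
    [0,0,-15,0,0,0],
    [0,0,-15,0,0,0],
    [0,0,-15,0,0,0],
    [0,0,-10,0,0,0],
    [0,0,-5,0,0,0],
    [0,0,0,0,0,0],
  ],
)

```text
time: 23.57
tcp_pos: [0.4458, 0.3341, 0.3868]
tcp_rot: [[0.981, -0.196, 0.003], [-0.196, -0.981, 0.001], [0.002, -0.002, -1.0]]
ft_force: [0.5, 0.6, -1.4]
gripper_width: 0.0415
```

send_rows(
  moves=[
    [6,6,0,0,0,0],
    [11,12,0,0,0,0],
    [16,18,0,0,0,0],
    [16,18,0,0,0,0],
    [16,18,0,0,0,0],
    [16,18,0,0,0,0],
    [16,18,0,0,0,0],
    [16,18,0,0,0,0],
    [16,18,0,0,0,0],
    [16,18,0,0,0,0],
    [16,18,0,0,0,0],
    [16,18,0,0,0,0],
    [11,12,0,0,0,0],
    [6,5,0,0,0,0],
    [3,2,0,0,0,0],
    [0,0,0,0,0,0],
    [0,0,0,0,0,0],
    [0,0,0,0,0,0],
  ],
)

```text
time: 25.07
tcp_pos: [0.5957, 0.0836, 0.385]
tcp_rot: [[0.981, -0.194, -0.001], [-0.194, -0.981, 0.0], [-0.001, -0.0, -1.0]]
ft_force: [-0.3, 0.4, -0.9]
gripper_width: 0.0419
```

```bash
python3 -c "
from h import *
go((.596,.0824,.385),(.596,.0824,.2621))
c=manip.read_camera('scene');cv2.imwrite('pics/s6.png',c['image'])"
```

```text
t 25.07 tcp [0.5957 0.0836 0.385 ] rot [-0.0003  0.0007  0.0016] w 0.04194445891060864 F [-0.3   0.43 -0.9 ] q [-0. 16. 86.  0. 78. 11.]
(0.596, 0.0824, 0.385) tool mm [0.5 1.1 0. ]
(0.596, 0.0824, 0.2621) tool mm [  0.    0.  122.9]
```

View pics/s6.png

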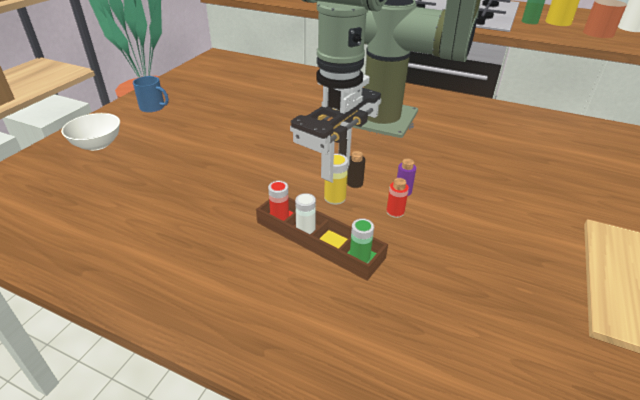

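The yellow jar at (336,180) is held upright and lined up with the yellow liner (the cork yellow is hidden behind it). Lowering it.

send_rows(
  moves=[
    [0.5,1,8,0,0,0],
    [0,0,15,0,0,0],
    [0,0,15,0,0,0],
    [0,0,15,0,0,0],
    [0,0,15,0,0,0],
    [0,0,15,0,0,0],
    [0,0,12,0,0,0],
    [0,0,9,0,0,0],
    [0,0,6,0,0,0],
    [0,0,4,0,0,0],
    [0,0,2,0,0,0],
    [0,0,2,0,0,0],
    [0,0,1,0,0,0],
    [0,0,1,0,0,0],
    [0,0,1,0,0,0],
    [0,0,1,0,0,0],
    [0,0,0.5,0,0,0],
    [0,0,0.5,0,0,0],
    [0,0,0.5,0,0,0],
    [0,0,0,0,0,0],
  ],
)

```text
time: 26.78
tcp_pos: [0.5966, 0.0815, 0.2621]
tcp_rot: [[0.981, -0.196, 0.0], [-0.196, -0.981, -0.0], [0.0, -0.0, -1.0]]
ft_force: [-0.4, 0.0, 1.3]
gripper_width: 0.0413
```

send_rows(
  moves=[
    [0,0,0,0,0,0],
    [0,0,0,0,0,0],
  ],
)

```text
time: 26.95
tcp_pos: [0.5966, 0.0815, 0.2621]
tcp_rot: [[0.981, -0.196, 0.0], [-0.196, -0.981, -0.0], [0.0, -0.0, -1.0]]
ft_force: [-1.1, -0.3, 3.5]
gripper_width: 0.0422
```

Contact (+3.5 N). Release, rise, and pull back over the open bench.

send_rows(
  moves=[
    [0,0,0,0,0,0],
    [0,0,0,0,0,0],
    [0,0,0,0,0,0],
    [0,0,0,0,0,0],
    [0,0,0,0,0,0],
    [0,0,0,0,0,0],
    [0,0,0,0,0,0],
    [0,0,0,0,0,0],
  ],
  hand=1,
)

```text
time: 27.62
tcp_pos: [0.5965, 0.0815, 0.2616]
tcp_rot: [[0.981, -0.196, -0.0], [-0.196, -0.981, 0.0], [-0.0, -0.0, -1.0]]
ft_force: [0.3, 0.3, 0.2]
gripper_width: 0.0917
```

send_rows(
  moves=[
    [0,0,-5,0,0,0],
    [0,0,-10,0,0,0],
    [0,0,-15,0,0,0],
    [0,0,-15,0,0,0],
    [0,0,-15,0,0,0],
    [0,0,-15,0,0,0],
    [0,0,-15,0,0,0],
    [0,0,-15,0,0,0],
    [0,0,-15,0,0,0],
    [0,0,-15,0,0,0],
    [0,0,-8,0,0,0],
    [0,0,0,0,0,0],
  ],
)

```text
time: 28.62
tcp_pos: [0.5971, 0.0815, 0.4082]
tcp_rot: [[0.981, -0.196, 0.006], [-0.196, -0.981, -0.0], [0.006, -0.001, -1.0]]
ft_force: [0.7, 0.0, -0.1]
gripper_width: 0.0941
```

send_rows(
  moves=[
    [-5,10,0,0,0,0],
    [-10,20,0,0,0,0],
    [-10,25,0,0,0,0],
    [-10,25,0,0,0,0],
    [-10,25,0,0,0,0],
    [-10,25,0,0,0,0],
    [-10,25,0,0,0,0],
    [-10,25,0,0,0,0],
    [-10,25,0,0,0,0],
    [-10,25,0,0,0,0],
    [-10,25,0,0,0,0],
    [-10,25,0,0,0,0],
    [-10,25,0,0,0,0],
    [-5,15,0,0,0,0],
    [0,5,0,0,0,0],
    [0,0,0,0,0,0],
    [0,0,0,0,0,0],
  ],
)

```text
time: 30.03
tcp_pos: [0.4052, -0.2115, 0.4039]
tcp_rot: [[0.981, -0.196, -0.001], [-0.196, -0.981, 0.001], [-0.001, -0.001, -1.0]]
ft_force: [0.1, 0.6, 0.1]
gripper_width: 0.0938
```

```bash
python3 - <<'E'
from h import *
go()
for n in('scene','top'):
    c=manip.read_camera(n);cv2.imwrite(f'pics/{n}9.png',c['image'])
W=world(c)
for n,(u,v),zt in (('green',(236,138),.09),('yellow',(268,143),.09),('salt',(300,151),.09),('red',(333,158),.09),('corkr',(225,225),.078),('corky',(296,219),.078)):
    m=np.zeros(c['z_map'].shape,bool);m[v-16:v+17,u-16:u+17]=1
    m&=(W[...,2]>zt)&(c['z_map']>0); print(n,np.round(np.median(W[m],0),4),m.sum())
E
```

```text
t 30.03 tcp [ 0.4052 -0.2115  0.4039] rot [-0.0012  0.0011 -0.0004] w 0.09381600837557699 F [0.07 0.64 0.09] q [-38.  -3. 104.   0.  79. -27.]
green [0.6104 0.1496 0.0968] 336
yellow [0.5961 0.0819 0.0965] 337
salt [0.5818 0.0155 0.0938] 321
red [ 0.5687 -0.0548  0.0965] 339
corkr [0.4288 0.1716 0.087 ] 143
corky [0.4393 0.0252 0.0872] 138
```

View pics/scene9.png

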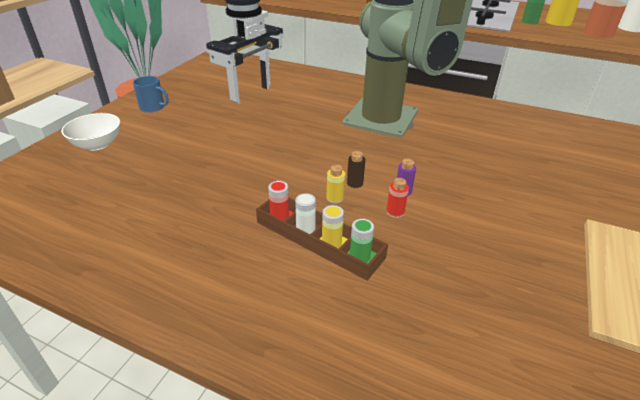

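View pics/top9.png

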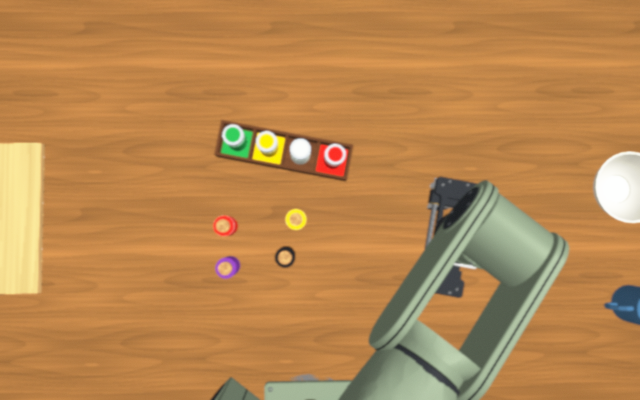

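The pictures show all jars upright. In the scene view red is at (278,200), salt (305,213), yellow (333,226) and green (362,240). Spice jar centres are within about 2 mm of their liners, lid tops are at about 0.097 m, and the cork jars are unmoved.

```bash
python3 -c "
from bench import manip
print(manip.finish_job())"
```

```text
the job is handed in; nothing more can be done
None
```

The green, red and yellow spice jars, placed in that order, each stand upright on the liner of their own colour. I lowered each one until the wrist force showed contact, then let go. The job was handed in at about 30 s of the 86 s allowed; no verdict is reported.

- **Spice jars:** the last top-view check put their centres within about 2 mm of the liner centres (limit 16 mm). Their lids measured about 0.097 m high, as expected for jars standing on the liners.
- **Cork jars:** they measured within 0.5 mm of where they started.
- **Salt jar:** it measured within about 1.5 mm of its start, which I take as measurement noise because a mean was compared with a median. It was not touched.
- **Arm:** it ended clear of everything with the gripper open. No check failed or disagreed.

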